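# Close and lock the label printer's cover

### The arm

A 6-joint arm with a two-finger parallel gripper is mounted at the origin on the work surface. World frame = base frame: x ahead of the robot, y to its left, z up, the work surface at z = 0. Lengths are in m, angles in rad, forces in N, time in s.
With the tool pointing down it reaches from about 0.3 to 1 m from the base axis. Payload 5.1 kg.
Tool frame: the origin (TCP) lies between the finger pads; the fingertips stand 17 mm ahead of it and the grasp point (between the pads) lies 2 mm behind it (arm.tcp_to_tips is the distance from the TCP to the fingertips, in m); z points along the fingers, y is the line along which they close (so a half turn about z gives the same grasp; the last joint's range is limited). The gripper opens to 95 mm and grips with 3 to 60 N. Pads are 20 mm wide; open, the fingers measure 119 mm over their backs; the gripper's body (75 mm by 180 mm) begins 59 mm behind the grasp point.
Start: joints at [-1.282, 0.124, 1.65, -0, 1.367, -0.083], TCP at [0.236, -0.606, 0.232] pointing down, gripper open.
Joint ranges: [-2.61, 2.61], [-1.02, 2.33], [0.03, 2.71], [-1.35, 4.49], [0.32, 2.68], [-2.91, 2.91]. Speed limits (rad/s): [2.57, 2.57, 3.14, 3.14, 3.14, 3.14].

### API

Orientations are given as a 3x3 rotation matrix whose columns are the frame's x, y, z axes.
In Python, from station import arm gives the robot as it stands. The module is installed in compiled form; this text tells all that it offers.
- The arm moves only by the tool jog_arm, never from a script. Its argument "deltas" is a list of rows, each an object with "linear": the shift along the tool's x, y, z in cm, a list of three; "turn": the turn, a rotation vector about the tool's x, y, z in degrees, a list of three; "grip": the opening, from 0 (shut) to 1 (fully open). In form: [{"linear": [x, y, z], "turn": [wx, wy, wz], "grip": grip}, ...]. A call has 1 to 20 rows; each row shifts and turns the commanded pose from where the row before left it, along the tool's axes as they then stand; what a row does not reach is not made up. A row lasts 1/12 s, in which the tool goes at most 41.7 mm and 7.16 degrees, less where a joint would pass 70% of its speed; a pose out of reach is approached as far as the arm can. A call is refused whole if a number of a shift passes 4.17 or a number of a turn 7.16, either way. A call with a gripper value outside its range is refused whole. The fingers move at their own pace and stop on an object; "newtons" is the grip in N (left out, the last holds). Time passes only in rows, so rows that do not move let the fingers close. It gives the time, the measured TCP pose, the force, the opening and the grip force at its end, in the units of the state.
- arm.observe(): the state, without advancing time (a new reading comes with each control period).
- arm.get_image(name): name is "side" or "top" or "wrist"; returns the picture (420x560x3 uint8, red, green, blue); there is no depth.
- arm.camera_info(name): a dict with "K" (3x3 intrinsics, pixels), "k1" (the pictures are not rectified: a ray, as slopes to the right and down, at radius r is drawn at 1 + k1 r^2 times it, then the intrinsics apply), "eye" and "attitude" of the camera in the world. Camera axes: x right, y down, z forward; pixel columns grow to the right and rows downward; lengths in m; the calibration is good to about 2 mm. A picture is of the moment at which its call begins: read the wrist's pose just before it. camera_info takes no time and is no camera call; for the wrist camera it gives the pose at the moment of the call.
- arm.close_job(): hands the job in; it is judged then, once.
The state is a dict: "time": time; "joint_positions": joint angles; "dq": joint speeds; "effort": joint torques, N m; "ee_pos": TCP position; "eef_rot": TCP orientation; "ft_force": force on the tool from outside, world axes, zero at the start; "wrist_torque": the same for the moment, N m; "finger_gap": finger opening in m; "gripper_force": force on a finger pad.
Only numpy, scipy, OpenCV 4.12 (cv2) and the standard library are available. Lean on these libraries where they do the work, as an engineer would, in place of code of your own. Each camera call takes 0.05 s, during which the arm holds its last target. There are 200 camera calls.

### The job

The label printer on the pricing bench was left with its cover open and its red lock knob pushed in, which stops the cover from closing. Pull the lock knob fully out until it clicks, press the white cover down past its catch until it is fully shut, then push the lock knob fully home so that the cover stays locked. Leave the other things on the bench where they are.

Things in the scene. Friction and masses are not known exactly. Their poses are not given: they have to be found in the camera images.
- printer: Grey label printer, fixed, 220 (x) x 170 (y) x 90 mm to its rim, 120 mm high when shut. Origin: centre of its underside. x points from its front (label slot) to its back (cover hinge), y to its left side, z up; the lock knob is on its right side (-y). The knob's black boss there spans y -118 to -85, x -72 to -28, z 55 to 99 mm. Loose things beside the printer leave 40 mm round the pulled-out knob.
- cover (a joint): Angle of the white cover (rad): 0 fully shut, grows as it opens upward; starts at 0.5 to 1.1. A stiff hinge holds it where it is left. With the lock knob in it is blocked at about 0.15. With the knob out it meets a spring catch at about 0.06 and stands proud there; a steady 4 to 5 N down on the press pad (brief peaks near 15 N in motion) takes it past the catch and it snaps to 0.
- cover_press (a point): Centre of the blue press pad (22 x 60 mm) on the cover's outer face, 15 mm from its free front edge; turns with the cover, z out of the face. At angle q it stands, in the printer's axes, (-185 cos q + 30 sin q, 0, 185 sin q + 30 cos q) mm from cover_hinge. The cover is 154 mm wide.
- cover_hinge (a point): Middle of the cover's hinge line, which lies along the printer's y axis; 95 mm behind the printer's origin (printer x) and 90 mm above the bench. Its axes turn with the cover.
- lock_knob (a joint): Travel of the lock knob (m): 0 home (in), 0.020 fully out; starts home. It slides level, out along the printer's -y. A two-position detent: about 4 to 5 N to pull or push it past the middle, then it snaps to that end. It goes home only with the cover fully shut (or well open).
- knob_grip (a point): Centre of the red block-shaped lock knob, 18 (printer x) x 16 (y, the sliding way) x 30 mm high, 75 mm above the bench, moving with the knob. At home it is at (-50, -136) mm in the printer's frame, its inner face 10 mm clear of the black boss. It can be pinched from above across its 18 mm.
- spare_roll: Spare roll of blank labels standing on end, 90 mm across and 60 mm high, to the left of the printer. Origin: centre of its underside. To be left alone.
- tape_measure: Yellow and black tape measure, 66 x 36 x 62 mm high, right of the printer beyond the knob. Origin: centre of its underside. To be left alone.
- coat_hook: Single brass coat hook lying on the bench in front of the printer, 60 x 26 mm, 45 mm high. Origin: centre of its underside. To be left alone.
- hook_rack_a: White board 260 x 85 x 12 mm with four brass hooks, 46 mm high, lying on the right of the bench. Origin: centre of its underside. To be left alone.
- hook_rack_b: White board 220 x 85 x 12 mm with three brass hooks, 46 mm high, lying on the left of the bench. Origin: centre of its underside. To be left alone.
- mug: Blue mug, 80 mm across, 95 mm high, on the left of the bench. Origin: centre of its underside. To be left alone.

How it is judged:
By the outcome, as a careful person would: the job done as asked, in the order asked, and still so for the second after the job is handed in, with the robot touching nothing.
It also fails if it takes over 72 s, if anything falls off the work surface, if the arm or the gripper's body presses on something with over 40 N, if the wrist force passes 120 N, or if a joint passes its speed limit or range.

## Working session

There is one attempt and no reset: what is moved stays moved. The work goes in short steps, Python scripts to look and compute and a tool call to move; the robot and the scene stay as the last step left them, time stands still between calls to the robot, and variables do not carry over. Pictures are saved under pics/ and viewed, at most 10 in all, crops included, and the job is handed in when it is done.

Besides the shell and the picture viewer there is one more tool, called after "Request:" by a JSON object that holds its "op" and its "data". jog_arm: Moves the arm, as the interface text tells. Its arguments: {"type":"object","properties":{"deltas":{"type":"array","items":{"type":"object","properties":{"linear":{"type":"array","items":{"type":"number"}},"turn":{"type":"array","items":{"type":"number"}},"grip":{"type":"number"}}}},"newtons":{"type":"number"}},"required":["deltas"]}

```bash
mkdir -p pics; python3 - <<'E'
from station import arm
import cv2,numpy as np
for n in("top","side"):
    cv2.imwrite(f"pics/{n}0.png",arm.get_image(n)[:,:,::-1])
    print(n,arm.camera_info(n))
s=arm.observe();print(s["time"],s["ee_pos"],s["eef_rot"],s["ft_force"],s["finger_gap"],arm.tcp_to_tips)
E
```

```text
top {'K': array([[430.33839981,   0.        , 280.98830757],
       [  0.        , 430.33839981, 211.34049518],
       [  0.        ,   0.        ,   1.        ]]), 'k1': -0.01663716518910162, 'eye': array([ 0.39569694, -0.00631888,  1.21637558]), 'attitude': array([[-0.01981275, -0.98963987,  0.14219842],
       [-0.99935648,  0.015349  , -0.03241962],
       [ 0.02990115, -0.14274923, -0.98930712]])}
side {'K': array([[393.3512708 ,   0.        , 283.1741906 ],
       [  0.        , 393.3512708 , 207.76829555],
       [  0.        ,   0.        ,   1.        ]]), 'k1': -0.11700613087836159, 'eye': array([0.38718691, 0.91143783, 0.88515254]), 'attitude': array([[-0.97832401, -0.14369449,  0.14911081],
       [-0.20663327,  0.63012855, -0.74849228],
       [ 0.01359524, -0.76307922, -0.64616195]])}
0.1 [ 0.23595993 -0.60505995  0.23048839] [[ 9.31657539e-01  3.63337176e-01 -5.70869895e-04]
 [ 3.63337599e-01 -9.31655740e-01  1.83631702e-03]
 [ 1.35348025e-04 -1.91823709e-03 -9.99998151e-01]] [-0.10605207  0.53967351  0.01287624] 0.09509630613509674 0.017
```

View pics/top0.png

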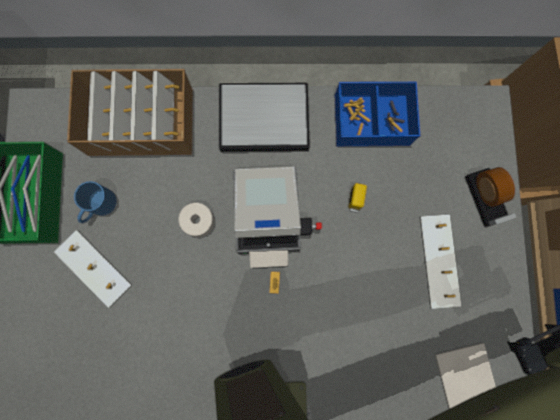

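View pics/side0.png

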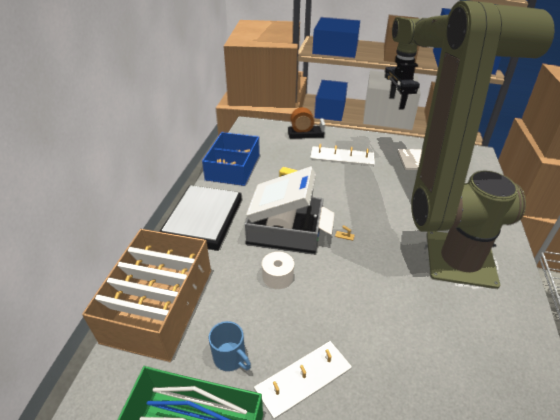

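The top view shows the printer centred near (268,205) with its front toward the robot. The blue pad is at (267,223), the red knob at (319,226) and the tape measure at (358,196). The side view shows the cover open with its pad at about (304,183).

```bash
cat > h.py <<'E'
from station import arm
import cv2,numpy as np
def ray(ci,uv):
    K=ci["K"];p=cv2.undistortPoints(np.array([[uv]],float),K,np.array([ci["k1"],0,0,0]))[0,0]
    d=ci["attitude"]@np.array([p[0],p[1],1]);return ci["eye"],d/np.linalg.norm(d)
def plane(ci,uv,z):
    e,d=ray(ci,uv);return e+d*(z-e[2])/d[2]
def tri(a,b):
    (e1,d1),(e2,d2)=a,b
    t=np.linalg.lstsq(np.stack([d1,-d2],1),e2-e1,rcond=None)[0]
    p,q=e1+t[0]*d1,e2+t[1]*d2;return (p+q)/2,np.linalg.norm(p-q)
def blobs(img,col,roi=None,amin=8):
    h=cv2.cvtColor(img,cv2.COLOR_RGB2HSV);H,S,V=h[...,0].astype(int),h[...,1],h[...,2]
    m={"red":((H<7)|(H>173))&(S>150)&(V>60),"blue":(H>105)&(H<128)&(S>130)&(V>60),"yel":(H>20)&(H<35)&(S>150)&(V>80)}[col].astype(np.uint8)
    if roi: k=np.zeros_like(m);a,b,c,d=roi;k[b:d,a:c]=1;m*=k
    n,l,st,c=cv2.connectedComponentsWithStats(m)
    return [(st[i,4],c[i],st[i,:4],cv2.minAreaRect(np.argwhere(l==i)[:,::-1].astype(np.float32))) for i in range(1,n) if st[i,4]>=amin]
E
python3 - <<'E'
from h import *
T,S=cv2.imread("pics/top0.png")[:,:,::-1].copy(),cv2.imread("pics/side0.png")[:,:,::-1].copy()
ct,cs=arm.camera_info("top"),arm.camera_info("side")
b=blobs(T,"blue",(230,160,305,260));r=blobs(T,"red",(300,210,335,240));s=blobs(S,"blue",(280,160,330,210));y=blobs(T,"yel",(340,170,380,220))
for x in(b,r,s,y):print(x)
pad,res=tri(ray(ct,b[0][1]),ray(cs,s[0][1]));print("pad",pad,res)
kn=plane(ct,r[0][1],.086);print("knob",kn)
from scipy.optimize import brentq
q=brentq(lambda q:.09+.185*np.sin(q)+.03*np.cos(q)-pad[2],0,1.2);px=.095-.185*np.cos(q)+.03*np.sin(q)
v=(kn-pad)[:2];m=np.array([-.05-px,-.136]);yaw=np.arctan2(v[1],v[0])-np.arctan2(m[1],m[0])
print("q",q,"len",np.linalg.norm(v),np.linalg.norm(m),"yaw",np.degrees(yaw))
box=cv2.boxPoints(b[0][3]);print([plane(ct,p,pad[2]).round(4) for p in box])
print("tape",[plane(ct,p,.062).round(3) for p in cv2.boxPoints(y[0][3])])
E
```

```text
[(np.int32(149), array([267.12751678, 223.40268456]), array([255, 220,  25,   8], dtype=int32), ((266.9451599121094, 223.40274047851562), (6.192264556884766, 24.019994735717773), 87.1375961303711))]
[(np.int32(34), array([318.41176471, 225.58823529]), array([316, 223,   6,   7], dtype=int32), ((318.5, 226.0), (6.0, 5.0), 90.0))]
[(np.int32(51), array([303.31372549, 182.17647059]), array([300, 177,   7,  11], dtype=int32), ((303.3529357910156, 182.08824157714844), (4.6081767082214355, 11.156637191772461), 14.03624439239502))]
[(np.int32(313), array([358.07348243, 195.64536741]), array([349, 183,  18,  26], dtype=int32), ((357.73077392578125, 195.84616088867188), (13.924245834350586, 24.90675163269043), 11.309932708740234))]
pad [ 0.51227563 -0.00615619  0.20195924] 0.0016904692497894214
knob [ 0.51849632 -0.14180295  0.086     ]
q 0.4794692282018254 len 0.13578932620720371 0.1361032379963186 yaw 0.3939405512791007
[array([0.5195, 0.023 , 0.202 ]), array([ 0.5215, -0.0339,  0.202 ]), array([ 0.5067, -0.0344,  0.202 ]), array([0.5048, 0.0224, 0.202 ])]
tape [array([ 0.572, -0.229,  0.062]), array([ 0.639, -0.245,  0.062]), array([ 0.631, -0.283,  0.062]), array([ 0.563, -0.266,  0.062])]
```

Request:
{"op": "jog_arm", "data": {"deltas": [{"turn":[0,0,-7],"grip":0.45},{"turn":[0,0,-7]},{"turn":[0,0,-7]},{"turn":[0,0,-7]},{"turn":[0,0,-7]},{"turn":[0,0,-7]},{"turn":[0,0,-7]},{"turn":[0,0,-7]},{"turn":[0,0,-7]},{"turn":[0,0,-7]},{"linear":[0,0,0]}], "newtons": 30}}

```text
invalid input
```

Request:
{"op": "jog_arm", "data": {"deltas": [{"linear":[2.9,2,0]},{"linear":[2.9,2,0]},{"linear":[2.9,2,0]},{"linear":[2.9,2,0]},{"linear":[2.9,2,0]},{"linear":[2.9,2,0]},{"linear":[2.9,2,0]},{"linear":[2.9,2,0]},{"linear":[2.9,2,0]},{"linear":[2.9,2,0]},{"linear":[2.9,2,0]},{"linear":[2.9,2,0]},{"linear":[2.9,2,0]},{"linear":[2.9,2,0]},{"linear":[0,0,0]},{"linear":[0,0,0]}]}}

```text
invalid input
```

```bash
python3 - <<'E'
from h import *
s=arm.observe();ci=arm.camera_info("wrist");W=arm.get_image("wrist")
cv2.imwrite("pics/w1.png",W[:,:,::-1]);print(s["time"],s["ee_pos"],s["eef_rot"],s["finger_gap"],ci)
for x in blobs(W,"red"):print(x,plane(ci,x[1],.09),[plane(ci,p,.09).round(4) for p in cv2.boxPoints(x[3])])
E
```

```text
0.1 [ 0.23595993 -0.60505995  0.23048839] [[ 9.31657539e-01  3.63337176e-01 -5.70869895e-04]
 [ 3.63337599e-01 -9.31655740e-01  1.83631702e-03]
 [ 1.35348025e-04 -1.91823709e-03 -9.99998151e-01]] 0.09509630613509674 {'K': array([[352.52792105,   0.        , 277.88203426],
       [  0.        , 352.52792105, 207.61364114],
       [  0.        ,   0.        ,   1.        ]]), 'k1': -0.015557078190241857, 'eye': array([ 0.307284  , -0.57794252,  0.38305897]), 'attitude': array([[ 0.36390963, -0.89612219, -0.25403699],
       [-0.93143232, -0.35066977, -0.09728595],
       [-0.001903  ,  0.27202156, -0.96228928]])}
```

View pics/w1.png

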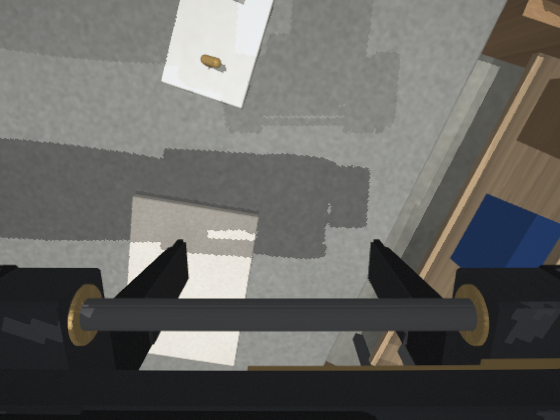

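This picture shows the start view. The fingers are at about (180,250) and (375,250), and the camera sits on the tool's +x side. Both moves were refused because the rows lacked fields, so I'm resending them with every field filled in.

Request:
{"op": "jog_arm", "data": {"deltas": [{"linear":[0,0,0],"turn":[0,0,-7],"grip":0.45},{"linear":[0,0,0],"turn":[0,0,-7],"grip":0.45},{"linear":[0,0,0],"turn":[0,0,-7],"grip":0.45},{"linear":[0,0,0],"turn":[0,0,-7],"grip":0.45},{"linear":[0,0,0],"turn":[0,0,-7],"grip":0.45},{"linear":[0,0,0],"turn":[0,0,-7],"grip":0.45},{"linear":[0,0,0],"turn":[0,0,-7],"grip":0.45},{"linear":[0,0,0],"turn":[0,0,-7],"grip":0.45},{"linear":[0,0,0],"turn":[0,0,-7],"grip":0.45},{"linear":[0,0,0],"turn":[0,0,-7],"grip":0.45},{"linear":[0,0,0],"turn":[0,0,0],"grip":0.45}], "newtons": 30}}

```text
time: 1.07
ee_pos: [0.236, -0.6054, 0.2311]
eef_rot: [[-0.025, 1.0, -0.0], [1.0, 0.025, 0.001], [0.001, -0.0, -1.0]]
ft_force: [0.5, 0.2, 0.6]
finger_gap: 0.043
gripper_force: 0.0
```

Request:
{"op": "jog_arm", "data": {"deltas": [{"linear":[2.8,2,0],"turn":[0,0,0],"grip":0.45},{"linear":[2.8,2,0],"turn":[0,0,0],"grip":0.45},{"linear":[2.8,2,0],"turn":[0,0,0],"grip":0.45},{"linear":[2.8,2,0],"turn":[0,0,0],"grip":0.45},{"linear":[2.8,2,0],"turn":[0,0,0],"grip":0.45},{"linear":[2.8,2,0],"turn":[0,0,0],"grip":0.45},{"linear":[2.8,2,0],"turn":[0,0,0],"grip":0.45},{"linear":[2.8,2,0],"turn":[0,0,0],"grip":0.45},{"linear":[2.8,2,0],"turn":[0,0,0],"grip":0.45},{"linear":[2.8,2,0],"turn":[0,0,0],"grip":0.45},{"linear":[2.8,2,0],"turn":[0,0,0],"grip":0.45},{"linear":[2.8,2,0],"turn":[0,0,0],"grip":0.45},{"linear":[2.8,2,0],"turn":[0,0,0],"grip":0.45},{"linear":[2.8,2,0],"turn":[0,0,0],"grip":0.45},{"linear":[0,0,0],"turn":[0,0,0],"grip":0.45},{"linear":[0,0,0],"turn":[0,0,0],"grip":0.45}]}}

```text
time: 2.4
ee_pos: [0.5076, -0.2059, 0.2314]
eef_rot: [[-0.024, 1.0, -0.001], [1.0, 0.024, -0.0], [-0.0, -0.001, -1.0]]
ft_force: [0.6, -0.1, -0.9]
finger_gap: 0.0429
gripper_force: 0.0
```

```bash
python3 - <<'E'
from h import *
s=arm.observe();ci=arm.camera_info("wrist");W=arm.get_image("wrist")
cv2.imwrite("pics/w2.png",W[:,:,::-1]);print(s["time"],s["ee_pos"],s["eef_rot"],s["finger_gap"],s["joint_positions"],ci["eye"])
for x in blobs(W,"red",amin=60):print(x,plane(ci,x[1],.09),[plane(ci,p,.09).round(4) for p in cv2.boxPoints(x[3])])
E
```

```text
2.4 [ 0.50763796 -0.20594954  0.23142036] [[-2.36201627e-02  9.99720855e-01 -5.48237759e-04]
 [ 9.99721005e-01  2.36201486e-02 -3.22652344e-05]
 [-1.93067704e-05 -5.48846913e-04 -9.99999849e-01]] 0.042904203556137985 [-4.83267248e-01 -1.02312657e-01  1.87866462e+00 -2.89387004e-04
  1.36571116e+00 -5.06830602e-01] [ 0.50589213 -0.12987169  0.38395188]
(np.int32(384), array([292.58072917, 124.02864583]), array([282, 114,  22,  20], dtype=int32), ((292.5, 123.5), (19.0, 21.0), 90.0)) [ 0.51774291 -0.14197163  0.09      ] [array([ 0.5089, -0.1343,  0.09  ]), array([ 0.5259, -0.1339,  0.09  ]), array([ 0.5265, -0.1489,  0.09  ]), array([ 0.5093, -0.1493,  0.09  ])]
```

View pics/w2.png

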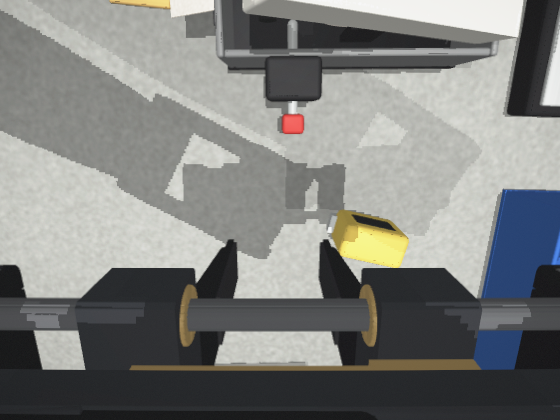

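The red knob is at (292,124), the black boss at (293,78), the printer's side edge runs level near row 50, and the tape measure is at (370,238). The tool yaw already matches the printer. I'll tilt the tool 15° so the camera clears the open cover, then go above the knob.

Request:
{"op": "jog_arm", "data": {"deltas": [{"linear":[0,0,0],"turn":[0,5,0],"grip":0.45},{"linear":[0,0,0],"turn":[0,5,0],"grip":0.45},{"linear":[0,0,0],"turn":[0,5,0],"grip":0.45},{"linear":[1.2,0.4,2.6],"turn":[0,0,0],"grip":0.45},{"linear":[1.2,0.4,2.6],"turn":[0,0,0],"grip":0.45},{"linear":[1.2,0.4,2.6],"turn":[0,0,0],"grip":0.45},{"linear":[0,0,2.5],"turn":[0,0,0],"grip":0.45},{"linear":[0,0,0],"turn":[0,0,0],"grip":0.45},{"linear":[0,0,0],"turn":[0,0,0],"grip":0.45}]}}

```text
time: 3.2
ee_pos: [0.5163, -0.1461, 0.1403]
eef_rot: [[-0.019, 1.0, -0.009], [0.965, 0.021, 0.26], [0.26, -0.003, -0.966]]
ft_force: [0.9, -1.3, -0.1]
finger_gap: 0.0428
gripper_force: 0.0
```

Request:
{"op": "jog_arm", "data": {"deltas": [{"linear":[-0.4,0.1,1.5],"turn":[0,0,0],"grip":0.45},{"linear":[-0.4,0.1,1.5],"turn":[0,0,0],"grip":0.45},{"linear":[-0.4,0,1.5],"turn":[0,0,0],"grip":0.45},{"linear":[-0.4,0,1.5],"turn":[0,0,0],"grip":0.45},{"linear":[0,0,0],"turn":[0,0,0],"grip":0.45},{"linear":[0,0,0],"turn":[0,0,0],"grip":0.1},{"linear":[0,0,0],"turn":[0,0,0],"grip":0.1},{"linear":[0,0,0],"turn":[0,0,0],"grip":0.1},{"linear":[0,0,0],"turn":[0,0,0],"grip":0.1},{"linear":[0,0,0],"turn":[0,0,0],"grip":0.1},{"linear":[0,0,0],"turn":[0,0,0],"grip":0.1}]}}

```text
time: 4.12
ee_pos: [0.5184, -0.146, 0.0808]
eef_rot: [[-0.023, 1.0, -0.01], [0.966, 0.025, 0.258], [0.258, -0.004, -0.966]]
ft_force: [-8.6, -2.4, 7.0]
finger_gap: 0.0176
gripper_force: 30.0
```

Request:
{"op": "jog_arm", "data": {"deltas": [{"linear":[-0.35,0,-0.1],"turn":[0,0,0],"grip":0.1},{"linear":[-0.35,0,-0.1],"turn":[0,0,0],"grip":0.1},{"linear":[-0.35,0,-0.1],"turn":[0,0,0],"grip":0.1},{"linear":[-0.35,0,-0.1],"turn":[0,0,0],"grip":0.1},{"linear":[-0.35,0,-0.1],"turn":[0,0,0],"grip":0.1},{"linear":[-0.35,0,-0.1],"turn":[0,0,0],"grip":0.1},{"linear":[0,0,0],"turn":[0,0,0],"grip":0.1},{"linear":[0,0,0],"turn":[0,0,0],"grip":0.1},{"linear":[0,0,0],"turn":[0,0,0],"grip":0.1}]}}

```text
time: 4.87
ee_pos: [0.519, -0.1661, 0.0808]
eef_rot: [[-0.023, 1.0, -0.01], [0.965, 0.025, 0.262], [0.262, -0.003, -0.965]]
ft_force: [-6.1, 4.2, 6.0]
finger_gap: 0.0179
gripper_force: 30.0
```

Request:
{"op": "jog_arm", "data": {"deltas": [{"linear":[-0.2,0,-0.05],"turn":[0,0,0],"grip":0.1},{"linear":[0,0,0],"turn":[0,0,0],"grip":0.1},{"linear":[0,0,0],"turn":[0,0,0],"grip":0.1}]}}

```text
time: 5.12
ee_pos: [0.519, -0.1662, 0.0808]
eef_rot: [[-0.023, 1.0, -0.01], [0.964, 0.024, 0.266], [0.266, -0.004, -0.964]]
ft_force: [-6.1, 9.9, 7.7]
finger_gap: 0.0177
gripper_force: 30.0
```

Request:
{"op": "jog_arm", "data": {"deltas": [{"linear":[0,0,0],"turn":[0,0,0],"grip":0.45},{"linear":[0,0,0],"turn":[0,0,0],"grip":0.45},{"linear":[0,0,0],"turn":[0,0,0],"grip":0.45},{"linear":[0,0,0],"turn":[0,0,0],"grip":0.45},{"linear":[0,0,-2.5],"turn":[0,0,0],"grip":0.45},{"linear":[0,0,-3],"turn":[0,0,0],"grip":0.45},{"linear":[0,0,-4],"turn":[0,0,0],"grip":0.45},{"linear":[0,0,-4],"turn":[0,-5,0],"grip":0},{"linear":[0,0,-4],"turn":[0,-5,0],"grip":0},{"linear":[0,0,-4],"turn":[0,-5,0],"grip":0},{"linear":[0,0,0],"turn":[0,0,0],"grip":0},{"linear":[0,0,0],"turn":[0,0,0],"grip":0}]}}

```text
time: 6.12
ee_pos: [0.5229, -0.215, 0.2941]
eef_rot: [[-0.024, 1.0, 0.007], [1.0, 0.024, -0.004], [-0.004, 0.007, -1.0]]
ft_force: [-0.1, -0.1, -0.7]
finger_gap: 0.015
gripper_force: 0.0
```

```bash
python3 - <<'E'
from h import *
s=arm.observe();ci=arm.camera_info("wrist");W=arm.get_image("wrist")
cv2.imwrite("pics/w3.png",W[:,:,::-1]);print(s["time"],s["ee_pos"],s["eef_rot"],s["finger_gap"],s["ft_force"])
for c,z in(("red",.09),("blue",.202)):
  for x in blobs(W,c,amin=60):print(c,x,plane(ci,x[1],z),[plane(ci,p,z).round(4) for p in cv2.boxPoints(x[3])])
E
```

```text
6.1167 [ 0.52287981 -0.21495747  0.29405744] [[-0.02371596  0.99969131  0.00740576]
 [ 0.99971172  0.02374289 -0.00356993]
 [-0.00374467  0.00731896 -0.9999662 ]] 0.01495485594736357 [-0.0731914  -0.1400021  -0.73075423]
red (np.int32(257), array([273.52529183, 130.72762646]), array([265, 123,  18,  16], dtype=int32), ((273.5, 130.5), (15.0, 17.0), 90.0)) [ 0.51851473 -0.16119185  0.09      ] [array([ 0.51  , -0.1539,  0.09  ]), array([ 0.5267, -0.1535,  0.09  ]), array([ 0.5271, -0.1681,  0.09  ]), array([ 0.5102, -0.1685,  0.09  ])]
blue (np.int32(10995), array([496.50759436, 232.50741246]), array([440, 171, 120, 127], dtype=int32), ((499.5, 234.0), (126.0, 119.0), 90.0)) [ 0.68625242 -0.2238051   0.202     ] [array([ 0.6368, -0.1788,  0.202 ]), array([ 0.7224, -0.1766,  0.202 ]), array([ 0.7475, -0.2768,  0.202 ]), array([ 0.652 , -0.2782,  0.202 ])]
blue (np.int32(1874), array([487.50213447, 344.36979723]), array([446, 331,  77,  30], dtype=int32), ((484.0, 345.5), (29.0, 76.0), 90.0)) [ 0.6983857  -0.32124463  0.202     ] [array([ 0.6618, -0.309 ,  0.202 ]), array([ 0.7245, -0.3082,  0.202 ]), array([ 0.7309, -0.3363,  0.202 ]), array([ 0.6663, -0.3369,  0.202 ])]
```

View pics/w3.png

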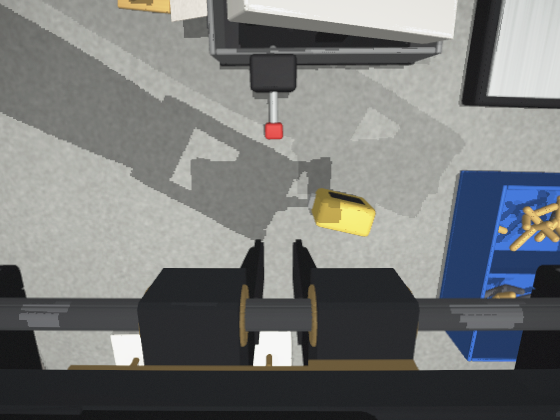

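The knob at (274,130) is now about 20 mm out, with the long shaft showing, and the tape measure hasn't moved. Next I'll go over the press pad.

Request:
{"op": "jog_arm", "data": {"deltas": [{"linear":[3.0,0,0],"turn":[0,0,0],"grip":0},{"linear":[3.0,0,0],"turn":[0,0,0],"grip":0},{"linear":[3.0,0,0],"turn":[0,0,0],"grip":0},{"linear":[3.0,0,0],"turn":[0,0,0],"grip":0},{"linear":[3.0,0,0.6],"turn":[0,0,0],"grip":0},{"linear":[3.0,0,1],"turn":[0,0,0],"grip":0},{"linear":[2.8,0,2],"turn":[0,0,0],"grip":0},{"linear":[0,0,0],"turn":[0,0,0],"grip":0},{"linear":[0,0,0],"turn":[0,0,0],"grip":0}]}}

```text
time: 6.92
ee_pos: [0.5148, -0.006, 0.2494]
eef_rot: [[-0.025, 1.0, -0.007], [1.0, 0.025, 0.001], [0.001, -0.007, -1.0]]
ft_force: [1.0, 0.0, 0.6]
finger_gap: 0.0005
gripper_force: 0.0
```

Request:
{"op": "jog_arm", "data": {"deltas": [{"linear":[0,0,1],"turn":[0,0,0],"grip":0},{"linear":[0,0,1],"turn":[0,0,0],"grip":0},{"linear":[0,-0.2,0.6],"turn":[0,0,0],"grip":0},{"linear":[0,-0.3,0.6],"turn":[0,0,0],"grip":0},{"linear":[0,-0.3,0.6],"turn":[0,0,0],"grip":0},{"linear":[0,-0.3,0.6],"turn":[0,0,0],"grip":0},{"linear":[0,-0.3,0.6],"turn":[0,0,0],"grip":0},{"linear":[0,-0.3,0.6],"turn":[0,0,0],"grip":0},{"linear":[0,-0.3,0.6],"turn":[0,0,0],"grip":0},{"linear":[0,-0.3,0.6],"turn":[0,0,0],"grip":0},{"linear":[0,0,0],"turn":[0,0,0],"grip":0}]}}

```text
time: 7.83
ee_pos: [0.4923, -0.0072, 0.1835]
eef_rot: [[-0.023, 1.0, -0.002], [1.0, 0.023, 0.0], [0.001, -0.002, -1.0]]
ft_force: [-0.7, 0.7, -0.4]
finger_gap: 0.0005
gripper_force: 0.0
```

Request:
{"op": "jog_arm", "data": {"deltas": [{"linear":[0,-0.2,0.5],"turn":[0,0,0],"grip":0},{"linear":[0,-0.2,0.5],"turn":[0,0,0],"grip":0},{"linear":[0,-0.2,0.4],"turn":[0,0,0],"grip":0},{"linear":[0,-0.2,0.4],"turn":[0,0,0],"grip":0},{"linear":[0,-0.2,0.4],"turn":[0,0,0],"grip":0},{"linear":[0,-0.2,0.4],"turn":[0,0,0],"grip":0},{"linear":[0,-0.2,0.4],"turn":[0,0,0],"grip":0},{"linear":[0,-0.1,0.3],"turn":[0,0,0],"grip":0},{"linear":[0,0,0],"turn":[0,0,0],"grip":0},{"linear":[0,0,0],"turn":[0,0,0],"grip":0}]}}

```text
time: 8.67
ee_pos: [0.4782, -0.0077, 0.1519]
eef_rot: [[-0.023, 1.0, -0.001], [1.0, 0.023, 0.0], [0.0, -0.001, -1.0]]
ft_force: [0.1, 0.0, -0.1]
finger_gap: 0.0002
gripper_force: 0.0
```

Request:
{"op": "jog_arm", "data": {"deltas": [{"linear":[0,0,0.2],"turn":[0,0,0],"grip":0},{"linear":[0,0,0.2],"turn":[0,0,0],"grip":0},{"linear":[0,0,0.1],"turn":[0,0,0],"grip":0},{"linear":[0,0,0],"turn":[0,0,0],"grip":0},{"linear":[0,0,0],"turn":[0,0,0],"grip":0}]}}

```text
time: 9.08
ee_pos: [0.4786, -0.0077, 0.1475]
eef_rot: [[-0.023, 1.0, -0.0], [1.0, 0.023, -0.0], [-0.0, -0.0, -1.0]]
ft_force: [-1.7, -0.1, 1.6]
finger_gap: 0.0006
gripper_force: 1.0
```

```bash
python3 - <<'E'
from h import *
s=arm.observe();print(s["time"],s["ee_pos"],s["ft_force"])
S=arm.get_image("side");cv2.imwrite("pics/s4.png",cv2.resize(S[140:280,210:390,::-1],None,fx=4,fy=4))
E
```

```text
9.0833 [ 0.47857571 -0.00772226  0.14751191] [-1.65563678 -0.13882073  1.64287956]
```

View pics/s4.png

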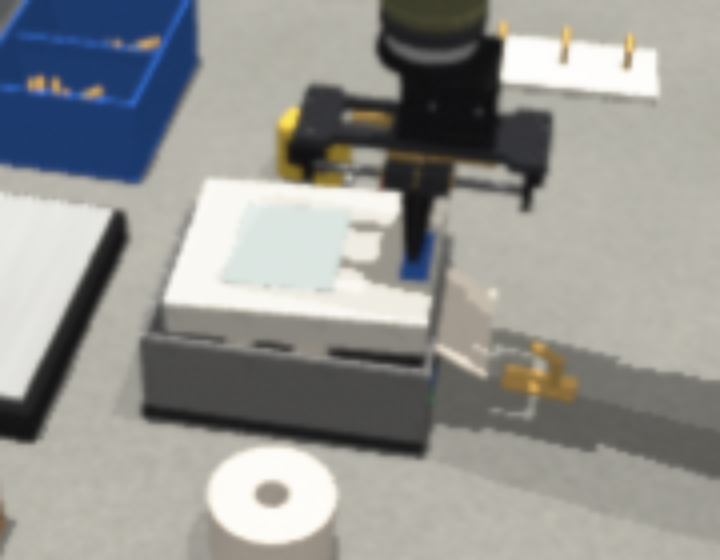

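The cover is nearly down, with a small gap at its front lower edge near (390,355). The closed fingertips are on the blue pad at (415,265), so I'll keep pressing.

Request:
{"op": "jog_arm", "data": {"deltas": [{"linear":[0,0,0.2],"turn":[0,0,0],"grip":0},{"linear":[0,0,0.2],"turn":[0,0,0],"grip":0},{"linear":[0,0,0.2],"turn":[0,0,0],"grip":0},{"linear":[0,0,0],"turn":[0,0,0],"grip":0},{"linear":[0,0,0],"turn":[0,0,0],"grip":0}]}}

```text
time: 9.55
ee_pos: [0.4788, -0.0077, 0.1414]
eef_rot: [[-0.023, 1.0, 0.001], [1.0, 0.023, 0.0], [-0.0, 0.001, -1.0]]
ft_force: [-0.5, -0.3, -0.3]
finger_gap: 0.0004
gripper_force: 0.0
```

Request:
{"op": "jog_arm", "data": {"deltas": [{"linear":[0,0,0.2],"turn":[0,0,0],"grip":0},{"linear":[0,0,0.2],"turn":[0,0,0],"grip":0},{"linear":[0,0,0],"turn":[0,0,0],"grip":0},{"linear":[0,0,0],"turn":[0,0,0],"grip":0}]}}

```text
time: 9.88
ee_pos: [0.4786, -0.0077, 0.1372]
eef_rot: [[-0.023, 1.0, -0.0], [1.0, 0.023, 0.0], [0.0, -0.0, -1.0]]
ft_force: [-0.4, -0.1, 2.4]
finger_gap: 0.0007
gripper_force: 1.0
```

Request:
{"op": "jog_arm", "data": {"deltas": [{"linear":[0,0,0.2],"turn":[0,0,0],"grip":0},{"linear":[0,0,0],"turn":[0,0,0],"grip":0},{"linear":[0,0,0],"turn":[0,0,0],"grip":0}]}}

```text
time: 10.13
ee_pos: [0.4787, -0.0077, 0.1371]
eef_rot: [[-0.023, 1.0, -0.001], [1.0, 0.023, -0.0], [0.0, -0.001, -1.0]]
ft_force: [-5.1, 1.0, 12.1]
finger_gap: 0.0003
gripper_force: 5.8
```

Request:
{"op": "jog_arm", "data": {"deltas": [{"linear":[0,0,-2],"turn":[0,0,0],"grip":0},{"linear":[0,0,-3.5],"turn":[0,0,0],"grip":0},{"linear":[0,0,-3.5],"turn":[0,0,0],"grip":0},{"linear":[-3.4,0.5,0],"turn":[0,0,0],"grip":0},{"linear":[-3.4,0.5,0],"turn":[0,0,0],"grip":0},{"linear":[-3.4,0.5,0],"turn":[0,0,0],"grip":0},{"linear":[-3.4,0.5,0],"turn":[0,0,0],"grip":0},{"linear":[-3.4,0.5,0],"turn":[0,0,0],"grip":0},{"linear":[-2,0.5,0],"turn":[0,0,0],"grip":0},{"linear":[0,0,0],"turn":[0,0,0],"grip":0},{"linear":[0,0,0],"turn":[0,0,0],"grip":0}]}}

```text
time: 11.05
ee_pos: [0.5126, -0.1975, 0.2244]
eef_rot: [[-0.021, 1.0, -0.001], [1.0, 0.021, 0.001], [0.001, -0.001, -1.0]]
ft_force: [0.5, 0.1, 0.3]
finger_gap: 0.0004
gripper_force: 0.0
```

```bash
python3 - <<'E'
from h import *
s=arm.observe();ci=arm.camera_info("wrist");W=arm.get_image("wrist");print(s["time"],s["ee_pos"],s["ft_force"])
for x in blobs(W,"red",amin=60):print(x[1],plane(ci,x[1],.09),[plane(ci,p,.09).round(4) for p in cv2.boxPoints(x[3])])
for x in blobs(W,"yel",amin=100):print(x[1],[plane(ci,p,.062).round(4) for p in cv2.boxPoints(x[3])])
cs,ct=arm.camera_info("side"),arm.camera_info("top")
S=arm.get_image("side");T=arm.get_image("top")
b=blobs(T,"blue",(230,160,305,260));c=blobs(S,"blue",(280,160,340,230))
print(b,c)
if b and c: print("pad",tri(ray(ct,b[0][1]),ray(cs,c[0][1])))
cv2.imwrite("pics/s5.png",np.vstack([cv2.resize(S[165:265,230:350,::-1],None,fx=3,fy=3),cv2.resize(W[:250,100:460,::-1],None,fx=1,fy=1)]))
E
```

```text
11.05 [ 0.51259803 -0.19752468  0.22439202] [0.50248617 0.13726044 0.25767574]
[286.3974359  158.44615385] [ 0.51837757 -0.16052874  0.09      ] [array([ 0.5097, -0.1523,  0.09  ]), array([ 0.5259, -0.1519,  0.09  ]), array([ 0.5265, -0.1682,  0.09  ]), array([ 0.5101, -0.1685,  0.09  ])]
[(np.int32(154), array([267.62987013, 241.99350649]), array([257, 238,  22,   8], dtype=int32), ((267.5, 241.5), (7.0, 21.0), 90.0))] [(np.int32(66), array([314.25757576, 206.25757576]), array([311, 201,   7,  12], dtype=int32), ((314.3653564453125, 206.173095703125), (5.883484840393066, 11.178619384765625), 11.309932708740234))]
pad (array([ 0.47443993, -0.00667501,  0.11677032]), np.float64(0.0014812049896679098))
```

View pics/s5.png

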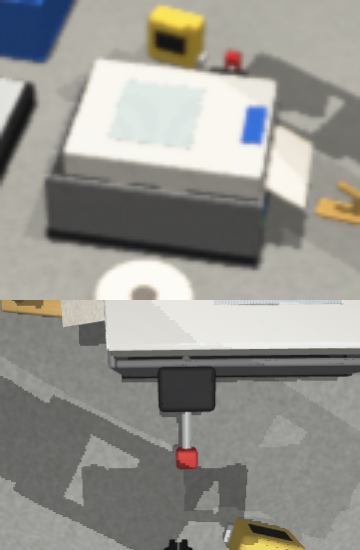

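The cover is shut: its pad triangulates to z = 0.117 m and it lies flush. The knob is still out, with its outer face at y ≈ -0.169. I'll lower the closed fingers outside the knob and push it home.

Request:
{"op": "jog_arm", "data": {"deltas": [{"linear":[0.7,0.5,2.5],"turn":[0,0,0],"grip":0},{"linear":[0,0,3],"turn":[0,0,0],"grip":0},{"linear":[0,0,3],"turn":[0,0,0],"grip":0},{"linear":[0,0,3],"turn":[0,0,0],"grip":0},{"linear":[0,0,3],"turn":[0,0,0],"grip":0},{"linear":[0,0,0],"turn":[0,0,0],"grip":0},{"linear":[0,0,0],"turn":[0,0,0],"grip":0}]}}

```text
time: 11.78
ee_pos: [0.5164, -0.1882, 0.079]
eef_rot: [[-0.024, 1.0, -0.004], [1.0, 0.024, 0.002], [0.002, -0.004, -1.0]]
ft_force: [-0.2, -0.4, 0.2]
finger_gap: 0.0003
gripper_force: 0.0
```

Request:
{"op": "jog_arm", "data": {"deltas": [{"linear":[0.4,0,0],"turn":[0,0,0],"grip":0},{"linear":[0.4,0,0],"turn":[0,0,0],"grip":0},{"linear":[0.3,0,0],"turn":[0,0,0],"grip":0},{"linear":[0.3,0,0],"turn":[0,0,0],"grip":0},{"linear":[0.3,0,0],"turn":[0,0,0],"grip":0},{"linear":[0.3,0,0],"turn":[0,0,0],"grip":0},{"linear":[0.3,0,0],"turn":[0,0,0],"grip":0},{"linear":[0.3,0,0],"turn":[0,0,0],"grip":0},{"linear":[0,0,0],"turn":[0,0,0],"grip":0},{"linear":[0,0,0],"turn":[0,0,0],"grip":0}]}}

```text
time: 12.62
ee_pos: [0.5172, -0.1633, 0.0807]
eef_rot: [[-0.023, 1.0, 0.0], [1.0, 0.023, 0.001], [0.001, 0.0, -1.0]]
ft_force: [-0.3, -0.2, -0.6]
finger_gap: 0.0009
gripper_force: 0.0
```

Request:
{"op": "jog_arm", "data": {"deltas": [{"linear":[0.2,0,0],"turn":[0,0,0],"grip":0},{"linear":[0.2,0,0],"turn":[0,0,0],"grip":0},{"linear":[0.2,0,0],"turn":[0,0,0],"grip":0},{"linear":[0,0,0],"turn":[0,0,0],"grip":0},{"linear":[0,0,0],"turn":[0,0,0],"grip":0}]}}

```text
time: 13.03
ee_pos: [0.517, -0.1606, 0.0804]
eef_rot: [[-0.024, 1.0, 0.0], [1.0, 0.024, -0.006], [-0.006, 0.0, -1.0]]
ft_force: [-0.2, -11.4, -1.5]
finger_gap: 0.0003
gripper_force: 5.6
```

The fingers stopped at y = -0.1606 with 11 N, which is the home end stop. I'll back off and check.

Request:
{"op": "jog_arm", "data": {"deltas": [{"linear":[-1.5,0,0],"turn":[0,0,0],"grip":0},{"linear":[-1.2,0,0],"turn":[0,0,0],"grip":0},{"linear":[0,0,-3],"turn":[0,0,0],"grip":0},{"linear":[0,0,-4],"turn":[0,0,0],"grip":0},{"linear":[0,0,-4],"turn":[0,0,0],"grip":0},{"linear":[0,0,-4],"turn":[0,0,0],"grip":0},{"linear":[0,0,0],"turn":[0,0,0],"grip":0},{"linear":[0,0,0],"turn":[0,0,0],"grip":0}]}}

```text
time: 13.7
ee_pos: [0.5193, -0.1856, 0.2341]
eef_rot: [[-0.023, 1.0, 0.006], [1.0, 0.023, -0.002], [-0.003, 0.006, -1.0]]
ft_force: [-0.6, -0.2, -0.7]
finger_gap: 0.0004
gripper_force: 0.0
```

```bash
python3 - <<'E'
from h import *
s=arm.observe();ci=arm.camera_info("wrist");W=arm.get_image("wrist");print(s["time"],s["ee_pos"],s["ft_force"])
for x in blobs(W,"red",amin=60):print(x[1],plane(ci,x[1],.09))
ct,cs=arm.camera_info("top"),arm.camera_info("side");T,S=arm.get_image("top"),arm.get_image("side")
b=blobs(T,"blue",(230,160,305,260));c=blobs(S,"blue",(280,160,340,230))
print("pad",tri(ray(ct,b[0][1]),ray(cs,c[0][1])))
y=blobs(T,"yel",(340,170,380,220));print("tape",y[0][1] if y else y)
cv2.imwrite("pics/w6.png",W[:,:,::-1])
E
```

```text
13.7 [ 0.51928131 -0.18563718  0.23414568] [-0.64885246 -0.1788318  -0.65386907]
[276.5        146.74331551] [ 0.51777151 -0.14088543  0.09      ]
pad (array([ 0.47461984, -0.00666352,  0.11686344]), np.float64(0.0015727710450138851))
tape []
```

View pics/w6.png

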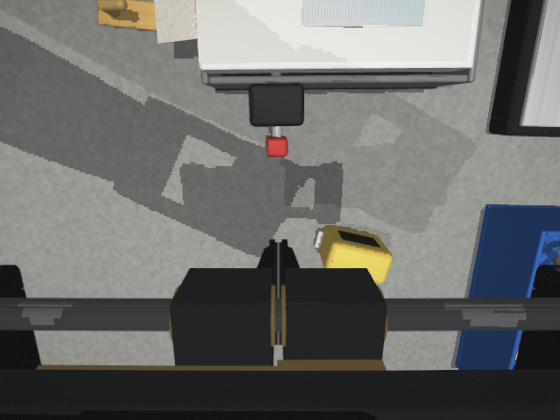

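The knob at (277,147) is home against its short stub, at y = -0.141 where it started. The cover is flush, the tape measure at (355,252) hasn't been disturbed, and the robot is clear of everything.

```bash
python3 -c "
from station import arm
print(arm.close_job())"
```

```text
the job is handed in; nothing more can be done
None
```

I pulled the lock knob out, pressed the cover shut past its catch and pushed the knob home in that order, leaving the other things on the bench alone; the job is handed in at about 14 s on the robot's clock.

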